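Tip the windowed plate out of its case and lay it on the drill bed

ROBOT

A 6-joint arm with a two-finger parallel gripper is mounted at the origin on the work surface. World frame = base frame: x ahead of the robot, y to its left, z up, the work surface at z = 0. Lengths are in mm, angles in rad, forces in N, time in s.
With the tool pointing down it reaches from about 275 to 750 mm from the base axis. Payload 10.2 kg.
Tool frame: the origin (TCP) lies between the finger pads; the fingertips stand 14 mm ahead of it and the grasp point (between the pads) lies 5 mm behind it; z points along the fingers, y is the direction in which the jaws open and shut (so a half turn about z gives the same grasp; the last joint's range is limited). The gripper opens to 85 mm and grips with 20 to 120 N. Pads are 22 mm wide; open, the fingers measure 114 mm over their backs; the gripper's body (76 mm by 85 mm) begins 54 mm behind the grasp point. The pads swing forward as they close: fully open they stand 13 mm farther back than shut.
Start: joints at [1.105, 0.313, 1.498, -0, 1.331, -0.223], TCP at [126.234, 509.604, 245.294] pointing down, gripper open.
Joint ranges: [-2.94, 2.94], [-0.97, 2.17], [0.19, 2.56], [-1.23, 4.37], [0.02, 3.11], [-2.88, 2.88]. Speed limits (rad/s): [2.39, 2.39, 3.01, 3.14, 3.14, 3.14].

INTERFACE

Orientations are given as a unit quaternion [x, y, z, w].
In Python, from rig import manip gives the robot as it stands.
- The arm moves only by the tool step_arm, never from a script. Its arguments are lists of equal length, an entry for each row: "travel": the shift along the world's x, y, z in cm, a list of three; "turn": the turn, a rotation vector about the world's x, y, z in rad, a list of three; "claw": the opening, from -1 (shut) to 1 (fully open). In form: {"travel": [[tx, ty, tz], ...], "turn": [[rx, ry, rz], ...], "claw": [claw, ...]}. A call has 1 to 5 rows; each row is the pose to reach, as a shift and turn from the pose commanded when the call began; what a row does not reach only later rows make up. A row lasts 1/12 s, in which the tool goes at most 41.7 mm and 7.16 degrees, less where a joint would pass 70% of its speed; a pose out of reach is approached as far as the arm can. A call with a gripper value outside its range is refused whole. The fingers move at their own pace and stop on an object; "grip_force" is the grip in N (left out, the last holds). Time passes only in rows, so rows that repeat a pose let the fingers close. It gives the time, the measured TCP pose, the force and the opening at its end, in the units of the state.
- manip.get_state(): the state, without advancing time (a new reading comes with each control period).
- manip.capture(name): name is "scene" or "top" or "wrist"; returns (picture, depth): 400x640x3 uint8, blue, green, red; 400x640 float32, mm along the optical axis (not along the pixel's ray), 0 where there is no reading.
- manip.get_calibration(name): a dict with "camera_matrix" (3x3 intrinsics, pixels), "dist" ([k1, k2, p1, p2, k3] as OpenCV has them; the pictures are not rectified), "extrinsics" (4x4, takes a point from world to camera coordinates). Camera axes: x right, y down, z forward; pixel columns grow to the right and rows downward; lengths in mm; the calibration is good to about 2 mm. A picture is of the moment at which its call begins: read the wrist's pose just before it. get_calibration takes no time and is no camera call; for the wrist camera it gives the pose at the moment of the call.
- manip.job_done(): hands the job in, once; it reports no verdict.
The state is a dict: "time": time; "joints": joint angles; "qd": joint speeds; "effort": joint torques, N m; "tool_pos": TCP position; "tool_rot": TCP orientation; "contact_force": force on the tool from outside, world axes, zero at the start; "wrist_torque": the same for the moment, N m; "grip_width": finger opening in mm.
Only numpy, scipy, OpenCV 4.12 (cv2) and the standard library are available. Lean on these libraries where they do the work, as an engineer would, in place of code of your own. Each camera call takes 0.05 s, during which the arm holds its last target.

TASK

One of the two lidded cases holds the brass plate with three round windows: take off lids one at a time until you find it, setting each lid down flat and right way up on the bare bench. Press one end of that plate fully down so that its other end tips up out of the case, then lift it out and lay it flat on the drill bed across both support bars, centred and square to them. Drop nothing, leave the blank plate in its case and do not disturb the other things on the bench.

Things in the scene. Friction and masses are not known exactly. Their poses are not given: they have to be found in the camera images.
- window_plate: THE WANTED PART: flat brass plate 130 x 50 x 9 mm, about 0.35 kg, with three round 28 mm windows in a row along its length, centred at -31, 0 and +31 mm; the last 20 mm at each end are solid. Origin: centre of its underside; x along its length, y across, z up. It starts in case_1 under lid_1, resting on cradle_1.
- blank_plate: the other plate: brass, same 130 x 50 x 9 mm outline but without windows. Same frame. It starts in case_2 under lid_2.
- case_1: black case fixed to the bench, 164 (x) x 82 (y) x 50 mm high. Origin: centre of its underside. In its top is a pocket 136 x 54 mm along the same axes, with a flat border 14 mm wide all round at 50 mm height. The plate lies in the pocket on a rocking cradle, 2 mm free at each side and 3 mm at each end, its top 1 mm below the case top: too tight for fingers.
- case_2: a second case, identical to case_1, with its own cradle, plate and lid. The two cases look the same from outside and may stand in either place.
- case_1_nest (a point): rocking axis of the cradle in case_1: mid-length, mid-width, 44.5 mm above the case's underside; the cradle turns about the case's y axis through this point
- case_2_nest (a point): the same point in case_2
- cradle_1 (a joint): tilt of the rocking cradle under the plate in case_1 (rad): 0 level at the start; +0.30 = the case's +x end fully down, -x end up; -0.30 the opposite. 4 to 5 N down at 55 mm from the middle turns it; friction holds it where it is left. At full tilt (17 deg) the plate's raised end stands wholly clear of the case: underside 5 mm above the case top at 50 mm from the middle.
- cradle_2 (a joint): the same for case_2
- lid_1: loose grey lid of case_1, 178 x 96 mm, about 0.22 kg: a cap with a 12 mm skirt loose outside the case (3 mm play), top face 20 mm above its origin. On top an aluminium grip bar 70 mm long (x), 16 mm wide (y), from 20 to 46 mm above the origin. Origin: centre of the skirt's lower edge; 38 mm above the bench when on the case, 0 when right way up on the bench.
- lid_2: loose lid of case_2, identical to lid_1
- drill_bed: dark T-slotted machine bed fixed to the bench, 190 (its x) x 120 (its y) x 25 mm high, with two steel support bars across it, at x = -42 and +42 mm, each 12 mm thick (x), 100 mm long (y), 20 mm high, their tops at 45 mm. Origin: centre of its underside on the bench.
- bed_rest (a point): middle point between the two support bars, at the height of their tops (45 mm above the bench); its x axis runs from bar to bar (across both), its y axis along the bars
- oil_bottle: bystander: white plastic bottle, 56 mm diameter, 190 mm high; origin at the centre of its underside (as for all bystanders)
- indicator_stand: bystander: indicator stand, steel base 55 x 50 x 50 mm with a thin column 200 mm high and at the top a 40 mm dial held out 50 mm to its +x side (215 mm high in all)
- brass_housing: bystander: eight-sided brass housing open at the top, 128 mm across corners, 75 mm high
- toolmakers_vise: bystander: steel toolmaker's vise 150 (x) x 70 (y) x 55 mm high
- alu_block: bystander: aluminium block with two holes, 75 (x) x 50 (y) x 25 mm high
- drill_chuck: bystander: steel drill chuck standing upright, 47 mm diameter, 60 mm high
- hex_key: bystander: T-handled hex key lying flat, red handle 88 mm long along its x, 18 mm thick, shaft 125 mm long along its +y; origin under the middle of the handle
Not all that is in view belongs to the job. What is shaped like the lid_1 but green or turquoise is not meant.

How it is judged (in metres and radians):
On the way, in this order (a step that is already met when the one before it is completed fails the run):
1. the lid of the case that holds the windowed plate lies flat on the bench, released (height (world z) of lid_1 below 0.006 m and angle between lid_1's own z axis and vertical below 0.06 rad and linear speed of lid_1 below 0.03 m/s and contact force between the fingers and lid_1 below 0.1 N), for 0.2 s.
2. one end of the windowed plate has been pressed down and the other is tipped up (cradle turned by more than 0.2 rad, plate still on it) ((value of joint cradle_1 above 0.2 rad or value of joint cradle_1 below -0.2 rad) and distance between window_plate and case_1_nest below 0.02 m), for 0.1 s.
3. the windowed plate has been lifted out of its case by the gripper (distance between window_plate and case_1_nest above 0.1 m and contact force between the fingers and window_plate above 0.5 N), for 0.1 s.
At the end, for the whole second after the job is handed in: The windowed plate rests flat and still on both bars (tilt < 0.06 rad, underside within 4 mm of the bar tops), within 15 mm of bed_rest and 0.15 rad of square. Its lid lies right way up flat on the bench, the other lid there or on its case; the blank plate is in its case (horizontal distance between window_plate and bed_rest below 0.015 m and z of window_plate in the frame of bed_rest between -0.004 and 0.004 m and angle between each of window_plate, lid_1's own z axis and vertical below 0.06 rad and angle between the x axis of window_plate and the x axis of bed_rest, either way round below 0.15 rad and linear speed of window_plate below 0.02 m/s and height (world z) of lid_1 below 0.006 m and linear speed of lid_1 below 0.03 m/s and ((height (world z) of lid_2 below 0.006 m and angle between lid_2's own z axis and vertical below 0.06 rad and linear speed of lid_2 below 0.03 m/s) or distance between lid_2 and case_2 below 0.05 m) and distance between blank_plate and case_2_nest below 0.02 m); the robot touches nothing.
It fails at once if a bystander is moved more than 25 mm or tipped over (distance of any of oil_bottle, indicator_stand, brass_housing, toolmakers_vise, alu_block, drill_chuck, hex_key from where it was at the start of the episode above 0.025 m or angle between any of oil_bottle, indicator_stand, brass_housing, toolmakers_vise, alu_block, drill_chuck, hex_key's own z axis and vertical above 0.4 rad).
It fails at once if a lid or a plate is dropped (falls free of the fingers faster than 0.7 m/s, about 25 mm) ((linear speed of window_plate above 0.7 m/s and contact force between the fingers and window_plate below 0.1 N) or (linear speed of blank_plate above 0.7 m/s and contact force between the fingers and blank_plate below 0.1 N) or (linear speed of lid_1 above 0.7 m/s and contact force between the fingers and lid_1 below 0.1 N) or (linear speed of lid_2 above 0.7 m/s and contact force between the fingers and lid_2 below 0.1 N)).
It also fails if it takes over 72 s, if anything falls off the work surface, if the arm or the gripper's body presses on something with over 40 N, if the wrist force passes 120 N, or if a joint passes its speed limit or range.

## Working session

There is one attempt and no reset: what is moved stays moved. The work goes in short steps, Python scripts to look and compute and a tool call to move; the robot and the scene stay as the last step left them, time stands still between calls to the robot, and variables do not carry over. Pictures are saved under pics/ and viewed, and the job is handed in when it is done.

Besides the shell and the picture viewer there is one more tool, called after "Call:" as name(argument=value, ...) on one line, values as JSON. step_arm: Moves the arm, as the interface text tells. Its arguments: {"type":"object","properties":{"travel":{"type":"array","items":{"type":"array","items":{"type":"number"}}},"turn":{"type":"array","items":{"type":"array","items":{"type":"number"}}},"claw":{"type":"array","items":{"type":"number"}},"grip_force":{"type":"number"}},"required":["travel","turn","claw"]}

```bash
ls; mkdir -p pics
python3 - <<'E'
from rig import manip
import cv2,numpy as np
print(manip.get_state())
for n in("scene","top","wrist"):
    c=manip.get_calibration(n);print(n,np.round(c["camera_matrix"],1).tolist(),np.round(c["dist"],4),np.round(c["extrinsics"],3).tolist())
    im,d=manip.capture(n);cv2.imwrite(f"pics/{n}0.png",im);np.save(f"pics/{n}0.npy",d);np.save(f"pics/{n}0_c.npy",c,allow_pickle=True)
E
```

```text
pics
{'time': 0.0, 'joints': array([ 1.10457111e+00,  3.13453799e-01,  1.49842041e+00,  2.58139317e-05,
        1.33102241e+00, -2.23414767e-01]), 'qd': array([ 6.14920890e-05,  5.47863845e-04, -1.04705532e-03,  4.52968149e-04,
        9.72668637e-04, -1.03104475e-03]), 'effort': array([ 9.44975750e-05, -4.12250519e+01, -2.59749484e+01, -1.45067852e-04,
        4.00786987e-03,  4.68007798e-06]), 'tool_pos': array([126.13064304, 509.37930519, 244.73940379]), 'tool_rot': array([ 1.21110232e-01,  9.92638850e-01, -6.09367948e-04, -2.32186027e-04]), 'contact_force': array([-0.36444728,  0.50228527, -0.17957075]), 'wrist_torque': array([0.02316459, 0.04277488, 0.06433421]), 'grip_width': 85.30488924726369}
scene [[411.0, 0.0, 320.6], [0.0, 411.0, 201.3], [0.0, 0.0, 1.0]] [-0.0705  0.      0.      0.      0.    ] [[-0.588, 0.809, -0.007, 242.629], [0.657, 0.473, -0.587, -262.788], [-0.471, -0.35, -0.81, 1448.942], [0.0, 0.0, 0.0, 1.0]]
top [[407.9, 0.0, 321.1], [0.0, 407.9, 197.6], [0.0, 0.0, 1.0]] [-0.089  0.     0.     0.     0.   ] [[-0.02, -1.0, -0.005, 10.627], [-0.995, 0.02, -0.094, 464.59], [0.094, 0.003, -0.996, 1147.33], [0.0, 0.0, 0.0, 1.0]]
wrist [[306.0, 0.0, 316.3], [0.0, 306.0, 203.9], [0.0, 0.0, 1.0]] [-0.0459  0.      0.      0.      0.    ] [[0.24, 0.971, -0.002, -524.921], [0.926, -0.229, 0.3, -38.767], [0.291, -0.074, -0.954, 379.749], [0.0, 0.0, 0.0, 1.0]]
```

View pics/scene0.png

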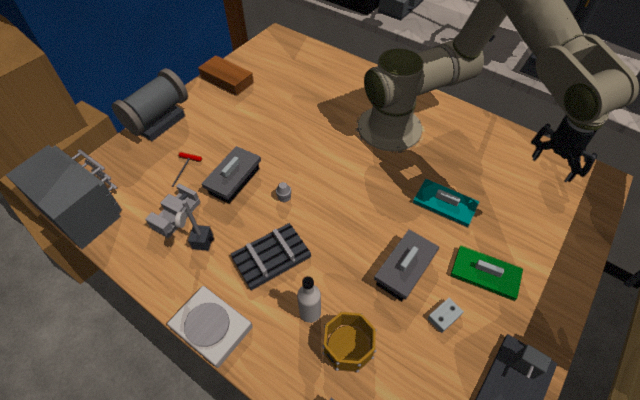

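View pics/top0.png

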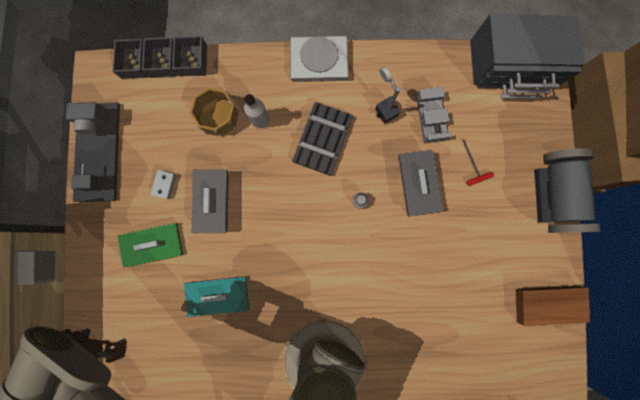

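View pics/wrist0.png

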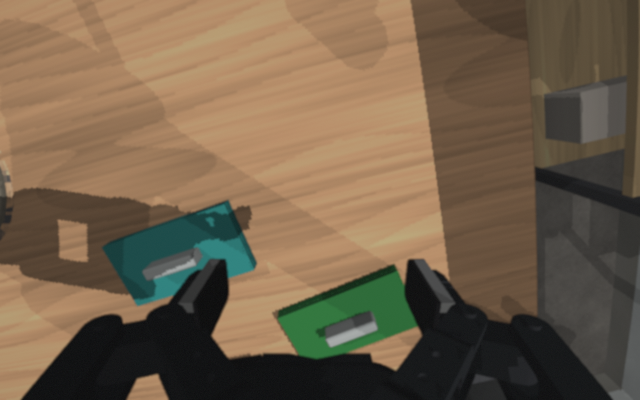

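Top view: the grey-lidded cases are at px (210,200) and (422,183), and the drill bed is at (323,138). Lookalikes to avoid are the green lid (150,245) and the turquoise lid (216,296). Both grey lids match the description, so next I'll measure them.

```bash
cat > h.py <<'E'
import numpy as np,cv2
def world(d,c):
    K,D,E=c["camera_matrix"],c["dist"],c["extrinsics"]
    h,w=d.shape; u,v=np.meshgrid(np.arange(w),np.arange(h))
    p=cv2.undistortPoints(np.stack([u,v],-1).reshape(-1,1,2).astype(np.float64),K,D).reshape(h,w,2)
    P=np.concatenate([p*d[...,None],d[...,None]],-1)
    E=np.array(E);return (P-E[:3,3])@E[:3,:3]
def plane(uv,z,c):
    K,D,E=c["camera_matrix"],c["dist"],np.array(c["extrinsics"])
    p=cv2.undistortPoints(np.array(uv,float).reshape(-1,1,2),K,D).reshape(-1,2)
    r=np.c_[p,np.ones(len(p))]@E[:3,:3]; o=-E[:3,:3].T@E[:3,3]
    return o+r*((z-o[2])/r[:,2])[:,None]
def proj(X,c):
    E=np.array(c["extrinsics"]);r,_=cv2.Rodrigues(E[:3,:3])
    return cv2.projectPoints(np.array(X,float).reshape(-1,1,3),r,E[:3,3],c["camera_matrix"],c["dist"])[0].reshape(-1,2)
E
python3 - <<'E'
from h import *
c=np.load("pics/top0_c.npy",allow_pickle=True).item();d=np.load("pics/top0.npy")
im=cv2.imread("pics/top0.png")
W=world(d,c);z=W[...,2]
print("bench z",np.median(z[220:340,420:500]))
def comp(lo,hi,name,seed=None):
    m=((z>lo)&(z<hi)&(d>0)).astype(np.uint8)
    n,l,s,ce=cv2.connectedComponentsWithStats(m)
    for i in range(1,n):
        if s[i,4]>12:
            mm=l==i;P=W[mm]
            r=cv2.minAreaRect(P[:,:2].astype(np.float32))
            if max(r[1])<230: print(name,np.round(ce[i]),s[i,4],"c",np.round(r[0],1),"sz",np.round(r[1],1),"ang",round(r[2],1),"z",round(np.median(P[:,2]),1),round(P[:,2].max(),1))
comp(8,400,"all")
comp(51,66,"lidtop")
comp(70,100,"grip")
comp(38,50,"bars")
comp(18,31,"bed")
big=cv2.resize(im[80:340,60:600],None,fx=1.45,fy=1.45,interpolation=cv2.INTER_CUBIC);cv2.imwrite("pics/topc.png",big)
for a in [(180,20)]: pass
E
```

```text
bench z -0.31886557129421056
all [319.  58.] 2513 c [883.7   0.9] sz [169.2 133.4] ang 89.9 z 36.6 47.4
all [388. 100.] 654 c [ 732.1 -181.9] sz [96.4 63.1] ang 29.8 z 51.4 217.6
all [433. 115.] 1411 c [ 699.9 -331.9] sz [152.3  72.6] ang 6.1 z 48.2 62.1
all [213. 111.] 1015 c [717.6 305.2] sz [123.4 123.5] ang 31.1 z 52.9 81.1
all [256. 111.] 586 c [700.2 177. ] sz [50.6 55.5] ang 30.7 z 123.4 194.2
all [323. 138.] 2672 c [640.8  -6.7] sz [120.6 192.9] ang 68.7 z 25.6 51.1
all [207. 109.] 24 c [738.  338.7] sz [13.9 33.8] ang 64.6 z 9.1 12.5
all [420. 182.] 2269 c [ 499.5 -278. ] sz [179.4  99.6] ang 7.0 z 57.9 91.5
all [566. 186.] 3837 c [ 474.6 -689.4] sz [133.4 190.4] ang 89.8 z 137.6 168.1
all [472. 161.] 14 c [ 567.  -447.3] sz [21.1  5.9] ang 25.3 z 10.1 13.9
all [209. 201.] 2222 c [460.3 316.8] sz [ 96.8 177.7] ang 89.3 z 58.0 90.6
all [480. 178.] 175 c [ 524.3 -461.3] sz [39.8 85.1] ang 20.1 z 15.5 23.6
all [162. 184.] 487 c [515.1 465.3] sz [55.5 75.6] ang 75.3 z 24.5 31.2
all [360. 200.] 216 c [ 454.5 -110.2] sz [43.  45.5] ang 89.5 z 46.8 65.0
all [149. 245.] 1980 c [337.
[... 7537 characters left out ...]
737.3] sz [15.2 10.9] ang 4.2 z 18.9 23.0
bed [543. 194.] 401 c [ 460.3 -652.7] sz [ 30.7 156.4] ang 89.7 z 28.3 31.0
bed [162. 184.] 440 c [515.1 465.5] sz [55.1 75.6] ang 75.3 z 24.7 30.7
bed [479. 178.] 19 c [ 515.1 -461.1] sz [11.4 27.7] ang 13.0 z 20.2 23.1
bed [ 85. 199.] 15 c [475.  703.3] sz [27.1  6.1] ang 88.7 z 20.0 22.3
bed [149. 245.] 1459 c [338.  504.3] sz [ 98.  177.5] ang 11.6 z 20.6 30.2
bed [216. 296.] 1572 c [189.1 307.4] sz [ 98.2 178.6] ang 4.6 z 20.5 29.7
bed [543. 288.] 29 c [ 189.3 -634.7] sz [80.8  1. ] ang 88.6 z 24.4 30.6
bed [519. 307.] 69 c [ 138.8 -559.3] sz [ 5.  96.5] ang 89.7 z 25.0 30.9
bed [316. 343.] 172 c [44.4 22.8] sz [ 62.  157.1] ang 25.9 z 21.1 30.4
```

Run:
```python
import cv2
im=cv2.imread("pics/top0.png")
a=cv2.resize(im[90:240,270:450],None,fx=4,fy=4,interpolation=cv2.INTER_CUBIC)
cv2.imwrite("pics/bedc.png",cv2.convertScaleAbs(a,alpha=1.5))
```

```text
(no output)
```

View pics/bedc.png

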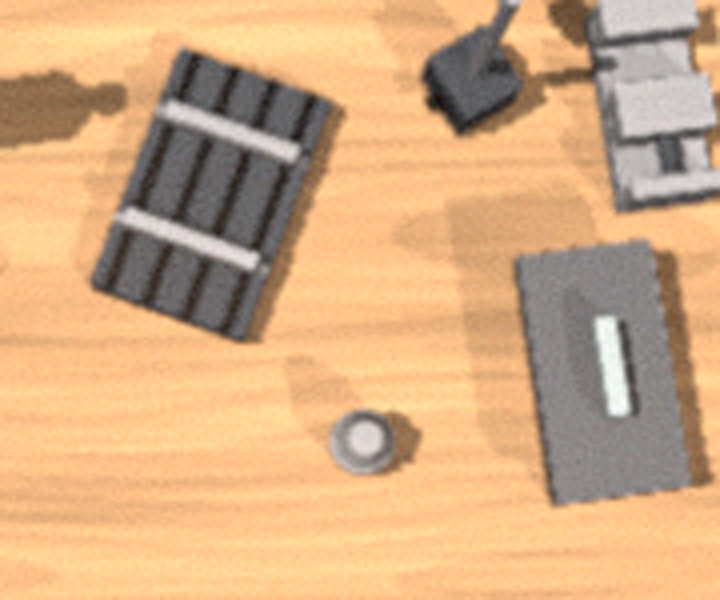

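Crop check: bed with two steel bars, the right grey lidded case, and the chuck between them. The left case lid bar is at (459,316), yaw about 0°. I'll open the left one first.

Call:
step_arm(travel=[[3.33,-1.94,-1],[6.66,-3.88,-2],[10,-5.8,-3],[13.3,-7.8,-4],[16.6,-9.7,-5]], turn=[[0,0,0.05],[0,0,0.1],[0,0,0.15],[0,0,0.2],[0,0,0.24]], claw=[0.2,0.2,0.2,0.2,0.2], grip_force=40)

```text
time: 0.57
tool_pos: [293.4, 411.3, 194.8]
tool_rot: [0.0, 1.0, -0.0, -0.0]
contact_force: [0.7, 0.7, -0.0]
grip_width: 51.4
```

Call:
step_arm(travel=[[3.33,-1.94,-1],[6.66,-3.88,-2],[10,-5.8,-3],[13.3,-7.8,-4],[16.6,-9.7,-5]], turn=[[0,0,0],[0,0,0],[0,0,0],[0,0,0],[0,0,0]], claw=[0.2,0.2,0.2,0.2,0.2])

```text
time: 0.98
tool_pos: [459.6, 314.2, 144.6]
tool_rot: [0.002, 1.0, -0.0, -0.0]
contact_force: [0.2, 1.5, -0.0]
grip_width: 51.4
```

Call:
step_arm(travel=[[0,0,0]], turn=[[0,0,0]], claw=[0.2])

```text
time: 1.07
tool_pos: [462.2, 311.8, 143.0]
tool_rot: [0.004, 1.0, -0.001, -0.001]
contact_force: [-0.6, -0.3, -0.3]
grip_width: 51.2
```

```bash
cat > look.py <<'E'
import sys
from h import *
from rig import manip
from scipy.spatial.transform import Rotation as R
s=manip.get_state();n,o=sys.argv[1:3]
M=R.from_quat(s["tool_rot"]).as_matrix()
print("t",round(s["time"],2),"pos",np.round(s["tool_pos"],1),"ypsi",round(np.degrees(np.arctan2(M[1,1],M[0,1])),2),"zax",np.round(M[:,2],3),"F",np.round(s["contact_force"],1),"w",round(s["grip_width"],1),"J",np.round(s["joints"],2))
c=manip.get_calibration(n);im,d=manip.capture(n)
cv2.imwrite(f"pics/{o}.png",im);np.save(f"pics/{o}.npy",d);np.save(f"pics/{o}_c.npy",c,allow_pickle=True)
E
python3 look.py wrist w1
python3 - <<'E'
from h import *
c=np.load("pics/w1_c.npy",allow_pickle=True).item();d=np.load("pics/w1.npy");W=world(d,c);z=W[...,2]
for lo,hi in((78,92),(50,64)):
    m=((z>lo)&(z<hi)&(d>100)).astype(np.uint8);n,l,s,ce=cv2.connectedComponentsWithStats(m)
    for i in range(1,n):
        if s[i,4]>300:
            P=W[l==i];print(np.round(ce[i]),s[i,4],cv2.minAreaRect(P[:,:2].astype(np.float32)),np.median(P[:,2]))
E
```

```text
t 1.07 pos [462.2 311.8 143. ] ypsi 89.55 zax [-0.001 -0.002 -1.   ] F [-0.6 -0.3 -0.3] w 51.2 J [ 0.38  0.48  1.53 -0.    1.13 -1.18]
[324. 220.] 2369 ((458.5829162597656, 317.3805236816406), (15.77087688446045, 69.68965911865234), 89.351318359375) 82.91566991012725
[321. 189.] 26346 ((459.081298828125, 317.19622802734375), (96.7831039428711, 178.41351318359375), 89.5118637084961) 57.1981986344546
```

View pics/w1.png

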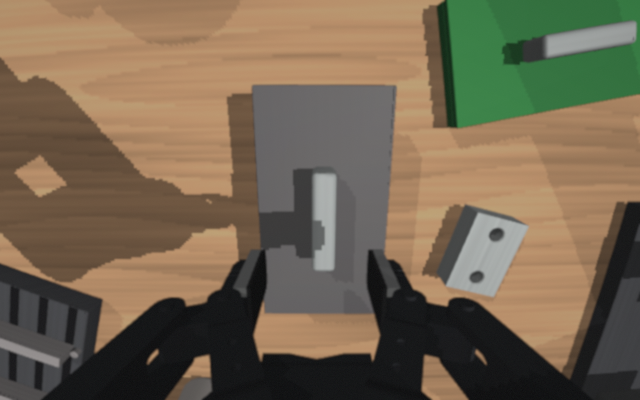

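Close crop confirms the grey lid and aluminium bar at px (324,220), measured at (458.6,317.3). Descending on it.

Call:
step_arm(travel=[[-0.05,0.15,-2.5],[-0.05,0.15,-5],[-0.05,0.15,-6.5],[-0.05,0.15,-7],[-0.05,0.15,-7]], turn=[[0,0,0],[0,0,0],[0,0,0],[0,0,0],[0,0,0]], claw=[0.2,0.2,0.2,0.2,0.2])

```text
time: 1.53
tool_pos: [456.7, 317.4, 74.6]
tool_rot: [0.001, 1.0, -0.0, -0.001]
contact_force: [-0.3, 1.0, -0.0]
grip_width: 51.4
```

Call:
step_arm(travel=[[0,0,0],[0,0,0],[0,0,0],[0,0,0],[0,0,0]], turn=[[0,0,0],[0,0,0],[0,0,0],[0,0,0],[0,0,0]], claw=[-1,-1,-1,-1,-1], grip_force=40)

```text
time: 1.95
tool_pos: [458.2, 317.5, 76.6]
tool_rot: [0.001, 1.0, 0.001, 0.001]
contact_force: [-1.9, 0.3, 6.2]
grip_width: 15.4
```

Call:
step_arm(travel=[[0,0,0.5],[0,0,1.5],[0,0,3],[0,0,4.5],[0,0,5]], turn=[[0,0,0],[0,0,0],[0,0,0],[0,0,0],[0,0,0]], claw=[-1,-1,-1,-1,-1])

```text
time: 2.37
tool_pos: [458.5, 317.4, 127.9]
tool_rot: [0.001, 1.0, 0.001, 0.002]
contact_force: [-0.1, -0.8, -1.6]
grip_width: 15.5
```

Call:
step_arm(travel=[[-0.5,-2,0],[-1.3,-5.3,0],[-2.1,-8.8,0],[-2.9,-12.2,0],[-3.6,-15,0]], turn=[[0,0,0],[0,0,0],[0,0,0],[0,0,0],[0,0,0]], claw=[-1,-1,-1,-1,-1])

```text
time: 2.78
tool_pos: [420.8, 165.4, 125.3]
tool_rot: [0.001, 1.0, -0.0, -0.0]
contact_force: [-0.0, -0.2, -1.2]
grip_width: 15.1
```

Call:
step_arm(travel=[[-0.3,-1.7,0],[-0.3,-1.7,-2.5],[-0.3,-1.7,-5],[-0.3,-1.7,-6.5],[-0.3,-1.7,-6.5]], turn=[[0,0,0],[0,0,0],[0,0,0],[0,0,0],[0,0,0]], claw=[-1,-1,-1,-1,-1])

```text
time: 3.2
tool_pos: [417.1, 149.8, 58.0]
tool_rot: [0.002, 1.0, -0.0, -0.003]
contact_force: [-0.9, -0.3, -2.5]
grip_width: 15.0
```

```bash
python3 look.py scene s1; python3 look.py top t1
python3 - <<'E'
from h import *
c=np.load("pics/t1_c.npy",allow_pickle=True).item();d=np.load("pics/t1.npy");W=world(d,c)
im=cv2.imread("pics/t1.png")
p=proj([[460,316,50]],c)[0].astype(int);print(p,W[p[1],p[0]])
s=cv2.imread("pics/s1.png");cv2.imwrite("pics/s1c.png",cv2.resize(s[150:320,260:500],None,fx=3.3,fy=3.3))
E
```

```text
t 3.2 pos [417.1 149.8  58. ] ypsi 89.81 zax [-0.005 -0.    -1.   ] F [-0.9 -0.3 -2.5] w 15.0 J [ 0.08  0.4   1.94 -0.    0.8  -1.49]
t 3.25 pos [418.  149.9  59.6] ypsi 89.83 zax [-0.003 -0.    -1.   ] F [ 0.7  0.1 -1.9] w 15.1 J [ 0.08  0.4   1.94 -0.    0.8  -1.49]
[209 200] [462.72085319 320.56314422  38.3715561 ]
```

View pics/s1c.png

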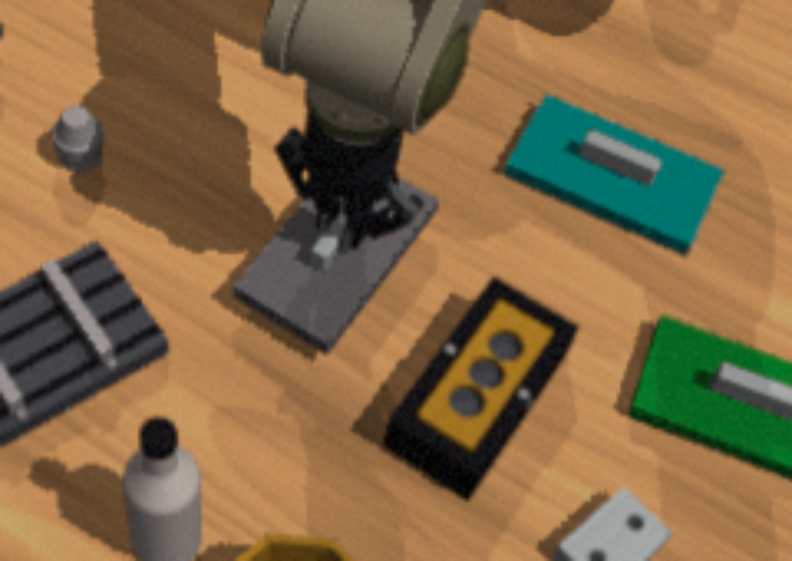

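View pics/t1.png

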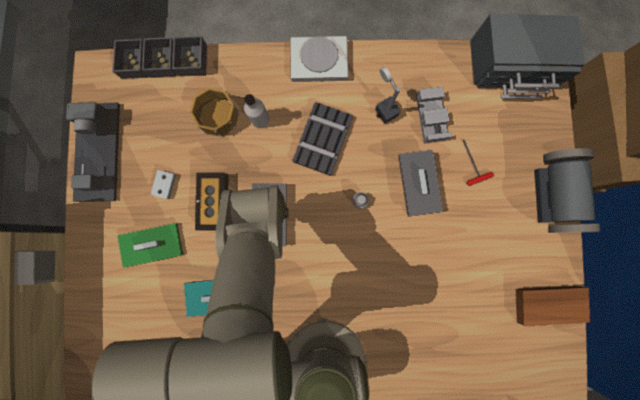

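The plate with three windows is in this case (scene crop px (485,373)). Now I'll lower its lid gently.

Call:
step_arm(travel=[[0,0,-1],[0,0,-1.7],[0,0,-2.1],[0,0,-2.2],[0,0,-2.3]], turn=[[0,0,0],[0,0,0],[0,0,0],[0,0,0],[0,0,0]], claw=[-1,-1,-1,-1,-1])

```text
time: 3.72
tool_pos: [418.8, 150.2, 38.5]
tool_rot: [0.001, 1.0, -0.0, -0.0]
contact_force: [-11.4, -2.0, 29.0]
grip_width: 15.2
```

Call:
step_arm(travel=[[0,0,-0.1],[0,0,-0.1],[0,0,-0.1]], turn=[[0,0,0],[0,0,0],[0,0,0]], claw=[-1,-1,-1])

```text
time: 3.97
tool_pos: [418.8, 150.2, 38.5]
tool_rot: [0.001, 1.0, -0.0, 0.0]
contact_force: [-12.0, -2.8, 28.1]
grip_width: 15.2
```

Call:
step_arm(travel=[[0,0,0.15],[0,0,0.15],[0,0,0.15],[0,0,0.15],[0,0,0.15]], turn=[[0,0,0],[0,0,0],[0,0,0],[0,0,0],[0,0,0]], claw=[-1,0.2,0.2,0.2,0.2])

```text
time: 4.38
tool_pos: [418.8, 150.1, 37.8]
tool_rot: [0.001, 1.0, -0.0, -0.0]
contact_force: [-0.1, 0.8, 0.1]
grip_width: 51.4
```

Call:
step_arm(travel=[[0,0,1],[0,0,3],[0,0,6],[0,0,9],[0,0,12]], turn=[[0,0,0],[0,0,0],[0,0,0],[0,0,0],[0,0,0]], claw=[0.2,0.2,0.2,0.2,0.2])

```text
time: 4.8
tool_pos: [418.4, 150.1, 159.0]
tool_rot: [0.001, 1.0, -0.0, -0.0]
contact_force: [0.9, 0.0, 0.1]
grip_width: 51.7
```

```bash
python3 look.py wrist w2
python3 - <<'E'
from h import *
c=np.load("pics/w2_c.npy",allow_pickle=True).item();d=np.load("pics/w2.npy");W=world(d,c);z=W[...,2]
for lo,hi in((12,25),):
    m=((z>lo)&(z<hi)&(d>100)).astype(np.uint8);n,l,s,ce=cv2.connectedComponentsWithStats(m)
    for i in range(1,n):
        if s[i,4]>1000:
            P=W[l==i];A=np.c_[P[:,:2],np.ones(len(P))];print(np.round(ce[i]),s[i,4],cv2.minAreaRect(P[:,:2].astype(np.float32)),np.median(P[:,2]),np.linalg.lstsq(A,P[:,2],rcond=None)[0])
E
```

```text
t 4.8 pos [418.4 150.1 159. ] ypsi 89.84 zax [-0.001 -0.    -1.   ] F [0.9 0.  0.1] w 51.7 J [ 0.08  0.23  1.85  0.    1.06 -1.49]
[624. 124.] 3331 ((351.35552978515625, 429.9063415527344), (96.15403747558594, 30.913331985473633), 11.98155403137207) 18.638173084312257 [ -0.02009401   0.09286602 -14.36821994]
[317. 185.] 18172 ((420.65643310546875, 151.05178833007812), (96.59163665771484, 178.20962524414062), 89.69463348388672) 19.18487315726202 [-9.00660977e-04 -1.04728860e-03  1.97100977e+01]
[452. 218.] 1013 ((450.1058654785156, 277.6620788574219), (46.62080001831055, 167.0890350341797), 72.08130645751953) 18.39578389165596 [-4.95298855e-03 -4.35076747e-02  3.28128490e+01]
[611. 283.] 3153 ((513.7891845703125, 465.3619384765625), (53.6158561706543, 76.68109130859375), 75.9498519897461) 23.459372176788392 [ 2.40743920e-02  7.95126493e-02 -2.68008640e+01]
```

View pics/w2.png

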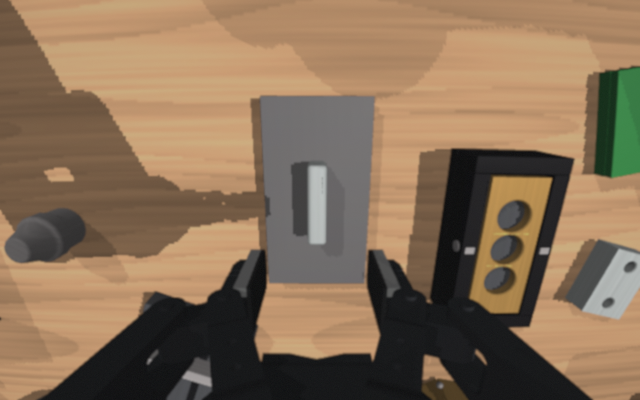

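Lid 1 is flat on the bench (top z 19.2, released). I'll move back over the case and measure the plate and the fingertips.

Call:
step_arm(travel=[[0.5,2,0.5],[1.3,5.5,1],[2.2,9.3,1.5],[3.1,13.2,2],[4,16.7,2]], turn=[[0,0,0],[0,0,0],[0,0,0],[0,0,0],[0,0,0]], claw=[0.2,0.2,0.2,0.2,0.2])

```text
time: 5.27
tool_pos: [459.1, 319.5, 178.5]
tool_rot: [0.001, 1.0, 0.0, 0.001]
contact_force: [0.2, -0.4, 0.4]
grip_width: 51.1
```

Call:
step_arm(travel=[[0,0,0],[0,0,0],[0,0,0]], turn=[[0,0,0],[0,0,0],[0,0,0]], claw=[0.2,0.2,0.2])

```text
time: 5.52
tool_pos: [458.4, 316.7, 177.2]
tool_rot: [0.001, 1.0, -0.0, -0.001]
contact_force: [-0.6, -0.5, 0.1]
grip_width: 50.9
```

```bash
python3 look.py wrist w3
python3 - <<'E'
from h import *
from rig import manip
from scipy.spatial.transform import Rotation as R
c=np.load("pics/w3_c.npy",allow_pickle=True).item();d=np.load("pics/w3.npy");W=world(d,c);z=W[...,2]
im=cv2.imread("pics/w3.png");hsv=cv2.cvtColor(im,cv2.COLOR_BGR2HSV)
m=((z>44)&(z<56)&(hsv[...,1]>90)&(hsv[...,2]>70)&(d>100)).astype(np.uint8)
n,l,s,ce=cv2.connectedComponentsWithStats(m)
for i in range(1,n):
    if s[i,4]>500:
        cnt,_=cv2.findContours((l==i).astype(np.uint8),cv2.RETR_EXTERNAL,cv2.CHAIN_APPROX_NONE)
        P=plane(cnt[0].reshape(-1,2),49,c)[:,:2].astype(np.float32);print("plate",ce[i],s[i,4],cv2.minAreaRect(P),np.median(z[l==i]))
# case
m=((z>44)&(z<56)&(d>100)).astype(np.uint8);n,l,s,ce=cv2.connectedComponentsWithStats(m)
for i in range(1,n):
    if s[i,4]>3000: P=W[l==i];print("case",ce[i],s[i,4],cv2.minAreaRect(P[:,:2].astype(np.float32)))
st=manip.get_state();T=R.from_quat(st["tool_rot"]).as_matrix()
L=(W-st["tool_pos"])@T
m=(np.abs(L[...,0])<40)&(np.abs(L[...,1])<60)&(L[...,2]>-60)&(L[...,2]<40)&(d>0)
for sg in(-1,1):
    q=L[m&(np.sign(L[...,1])==sg)];print(sg,len(q),np.round(q.min(0),1),np.round(q.max(0),1));
    for lo in range(-30,30,5):
        b=q[(q[:,2]>=lo)&(q[:,2]<lo+5)]
        if len(b):print(lo,len(b),np.round(b.min(0),1),np.round(b.max(0),1))
E
```

```text
t 5.52 pos [458.4 316.7 177.2] ypsi 89.85 zax [-0.001 -0.001 -1.   ] F [-0.6 -0.5  0.1] w 50.9 J [ 0.39  0.44  1.5  -0.    1.2  -1.17]
plate [316.70673984 193.41588064] 5831 ((459.567626953125, 317.4342041015625), (49.887786865234375, 130.6875), 89.01051330566406) 48.120618721356294
case [316.50380352 189.77794682] 13803 ((459.4195556640625, 316.6522216796875), (83.21157836914062, 164.18626403808594), 88.95270538330078)
-1 9963 [-13.2 -60.  -60. ] [18.6 -0.  12.2]
-30 377 [ -9.6 -42.4 -30. ] [ 13.  -24.3 -25. ]
-25 268 [-10.9 -37.5 -25. ] [ 12.  -24.2 -20. ]
-20 290 [-10.7 -37.9 -20. ] [ 12.1 -24.1 -15. ]
-15 280 [-10.9 -38.4 -15. ] [ 11.9 -24.2 -10. ]
-10 244 [-12.1 -38.1 -10. ] [ 12.2 -24.3  -5.1]
-5 233 [-10.9 -38.3  -5. ] [ 12.2 -24.2  -0. ]
0 193 [-10.6 -38.    0. ] [ 12.  -24.3   5. ]
5 116 [-10.4 -35.4   5. ] [ 11.9 -24.2   9.9]
10 18 [ -5.1 -24.8  10.2] [  9.4 -24.4  12.2]
1 9825 [-13.    0.3 -60. ] [18.6 60.  12.5]
-30 362 [-10.6  26.3 -30. ] [ 13.   44.8 -25. ]
-25 278 [-10.6  26.3 -25. ] [ 12.1  39.9 -20. ]
-20 286 [-10.3  26.3 -20. ] [ 12.   40.3 -15. ]
-15 269 [-10.8  26.3 -15. ] [ 12.   40.4 -10. ]
-10 229 [-10.7  26.4  -9.9] [11.9 40.3 -5. ]
-5 235 [-11.   26.7  -5. ] [12.  40.3 -0. ]
0 184 [-10.2  26.7   0. ] [11.9 40.   5. ]
5 125 [-11.5  26.7   5. ] [11.9 37.4  9.7]
10 16 [-3.5 26.8 10.2] [ 9.5 27.1 12.5]
```

View pics/w3.png

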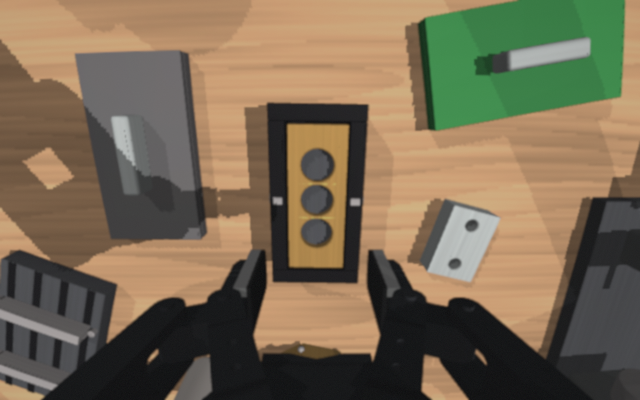

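Plate measured at (459.5,317.2), yaw −1° (px (317,193)); fingertips about 13–14 mm past TCP. Now I'll shut the claw and press the +x end at 52 mm from the middle.

Call:
step_arm(travel=[[2,0,-1],[4,-0.1,-4],[5.3,-0.1,-7],[5.3,-0.1,-9],[5.3,-0.1,-10]], turn=[[0,0,-0.012],[0,0,-0.012],[0,0,-0.012],[0,0,-0.012],[0,0,-0.012]], claw=[-1,-1,-1,-1,-1])

```text
time: 5.98
tool_pos: [511.1, 314.2, 74.9]
tool_rot: [0.009, 1.0, -0.001, -0.002]
contact_force: [-1.4, 0.4, -0.2]
grip_width: -0.0
```

Call:
step_arm(travel=[[0,0,0],[0,0,-0.5],[0,0,-1],[0,0,-1.4],[0,0,-1.6]], turn=[[0,0,0],[0,0,0],[0,0,0],[0,0,0],[0,0,0]], claw=[-1,-1,-1,-1,-1])

```text
time: 6.4
tool_pos: [511.9, 316.2, 62.3]
tool_rot: [0.007, 1.0, 0.0, 0.001]
contact_force: [-1.6, -0.7, 5.5]
grip_width: -0.2
```

Call:
step_arm(travel=[[0,0,-0.2],[0,0,-0.4],[0,0,-0.6],[0,0,-0.8]], turn=[[0,0,0],[0,0,0],[0,0,0],[0,0,0]], claw=[-1,-1,-1,-1])

```text
time: 6.73
tool_pos: [512.0, 316.3, 54.6]
tool_rot: [0.007, 1.0, 0.0, 0.001]
contact_force: [-2.1, -1.1, 6.3]
grip_width: -0.0
```

Call:
step_arm(travel=[[0,0,-0.2],[0,0,-0.4],[0,0,-0.4]], turn=[[0,0,0],[0,0,0],[0,0,0]], claw=[-1,-1,-1])

```text
time: 6.98
tool_pos: [511.7, 316.3, 50.2]
tool_rot: [0.007, 1.0, 0.0, 0.0]
contact_force: [-1.4, -0.4, 3.8]
grip_width: -0.2
```

Call:
step_arm(travel=[[0,0,-0.1],[0,0,-0.15],[0,0,-0.15]], turn=[[0,0,0],[0,0,0],[0,0,0]], claw=[-1,-1,-1])

```text
time: 7.23
tool_pos: [511.8, 316.3, 49.0]
tool_rot: [0.007, 1.0, 0.0, 0.0]
contact_force: [-1.2, -0.6, 6.1]
grip_width: -0.4
```

Call:
step_arm(travel=[[0,0,-0.1],[0,0,-0.2],[0,0,-0.2]], turn=[[0,0,0],[0,0,0],[0,0,0]], claw=[-1,-1,-1])

```text
time: 7.48
tool_pos: [512.4, 316.5, 48.4]
tool_rot: [0.007, 1.0, 0.0, 0.001]
contact_force: [-4.0, -1.7, 15.3]
grip_width: 0.3
```

Call:
step_arm(travel=[[0,0,-0.1],[0,0,-0.1],[0,0,-0.1]], turn=[[0,0,0],[0,0,0],[0,0,0]], claw=[-1,-1,-1])

```text
time: 7.73
tool_pos: [512.7, 316.6, 48.1]
tool_rot: [0.007, 1.0, 0.001, 0.002]
contact_force: [-5.5, -1.3, 20.3]
grip_width: -0.2
```

The stop is reached (20 N). Retreat straight up and look.

Call:
step_arm(travel=[[0,0,1],[0,0,4],[-0.5,0,8],[-2,0,12],[-4,0,14]], turn=[[0,0,0],[0,0,0],[0,0,0],[0,0,0],[0,0,0]], claw=[-1,-1,-1,-1,1])

```text
time: 8.15
tool_pos: [473.0, 316.3, 189.6]
tool_rot: [0.008, 1.0, 0.001, 0.003]
contact_force: [-0.2, 1.0, 0.5]
grip_width: 11.0
```

Call:
step_arm(travel=[[-3,0,0],[-6,0,0],[-6,0,0],[-6,0,0]], turn=[[0,0,0],[0,0,0],[0,0,0],[0,0,0]], claw=[1,1,1,1])

```text
time: 8.48
tool_pos: [411.0, 316.3, 185.8]
tool_rot: [0.007, 1.0, 0.0, 0.0]
contact_force: [0.5, 0.0, -0.0]
grip_width: 60.6
```

```bash
python3 look.py scene s4; python3 look.py wrist w4
python3 - <<'E'
from h import *
c=np.load("pics/w4_c.npy",allow_pickle=True).item();d=np.load("pics/w4.npy");W=world(d,c);z=W[...,2]
im=cv2.imread("pics/w4.png");hsv=cv2.cvtColor(im,cv2.COLOR_BGR2HSV)
m=((z>25)&(z<75)&(hsv[...,1]>90)&(hsv[...,2]>60)&(d>80)&(abs(W[...,0]-459)<80)&(abs(W[...,1]-317)<38)).astype(np.uint8)
n,l,s,ce=cv2.connectedComponentsWithStats(m);i=1+np.argmax(s[1:,4]);P=W[l==i]
A=np.c_[P[:,:2]-[459.5,317.2],np.ones(len(P))]
k=np.linalg.lstsq(A,P[:,2],rcond=None)[0];r=P[:,2]-A@k
print(ce[i],s[i,4],"slope",np.degrees(np.arctan(k[:2])),"z@c",k[2],"res",r.std(),P.min(0),P.max(0))
cn=-np.array([k[0],k[1],-1]);cn/=np.linalg.norm(cn)
# ends along plate
h=np.array([1,0,k[0]]);h/=np.linalg.norm(h)
t=(P-[459.5,317.2,44.5])@h;print("along",np.percentile(t,[0.2,99.8]),"y",np.percentile(P[:,1],[0.2,99.8]))
for a in(-60,-50,-40,0,40,60):
    q=P[abs(t-a)<3];print(a,len(q),np.median(q,0) if len(q) else"", q[:,1].min() if len(q) else "",q[:,1].max() if len(q) else "")
s=cv2.imread("pics/s4.png");cv2.imwrite("pics/s4c.png",cv2.resize(s[150:320,260:500],None,fx=3.3,fy=3.3))
E
```

```text
t 8.48 pos [411.  316.3 185.8] ypsi 89.22 zax [ 0.001  0.    -1.   ] F [ 0.5  0.  -0. ] w 60.6 J [ 0.43  0.35  1.6  -0.    1.18 -1.13]
t 8.53 pos [412.  316.3 185.7] ypsi 89.17 zax [ 0.001  0.    -1.   ] F [0.6 0.7 0.5] w 67.3 J [ 0.43  0.35  1.6  -0.    1.18 -1.13]
[317.7878911  233.48943519] 4922 slope [-16.6440956   0.7787465] z@c 46.84639693728368 res 3.3918199520695573 [396.25688723 289.62102668  25.14653275] [526.84102337 345.48849228  67.86274534]
along [-64.56556058  66.6074871 ] y [289.96562754 345.29841022]
-60 361 [403.08980711 317.62835988  65.62814715] 293.37494203656695 342.89677559063995
-50 353 [412.592249   317.49244488  62.58384182] 290.4819410693034 345.39750201926694
-40 202 [421.85359582 323.24048133  59.57629993] 290.6717997023081 344.91006728613604
0 136 [460.18789115 329.08849364  47.6342376 ] 289.8761430584237 344.1793638921089
40 160 [498.64357307 307.98241962  35.74880311] 292.56818674872784 342.0305683832712
60 172 [517.86664414 317.67531256  30.1502789 ] 292.45867114779685 341.78173299046404
```

View pics/s4c.png

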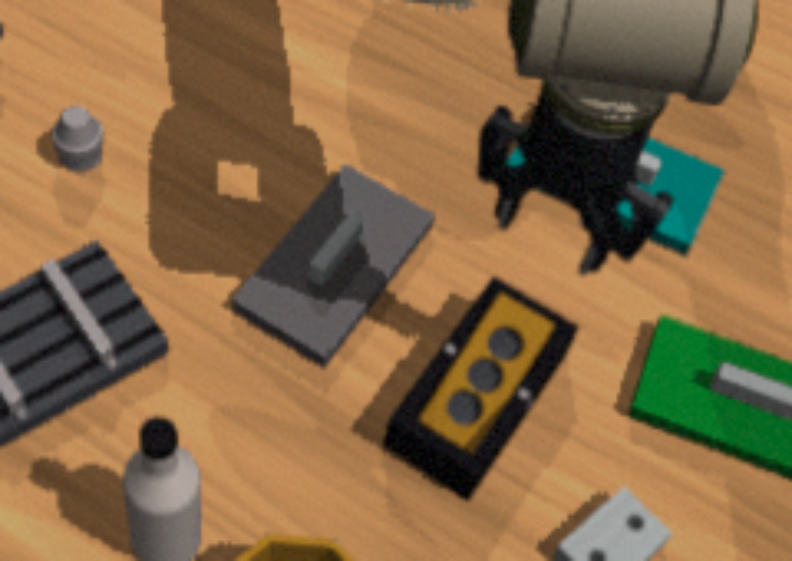

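View pics/w4.png

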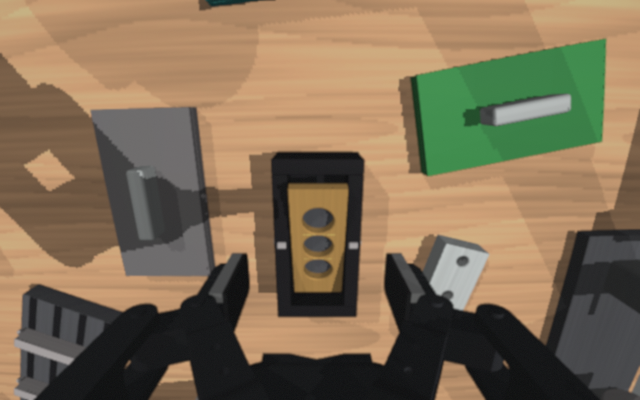

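The near (−x) end is tipped up by about 17° (wrist px (318,185); its top stands at z≈65.6). I'll tilt the tool by 0.30 to match the plate and approach the raised end, jaws across its width.

Call:
step_arm(travel=[[0.2,0,-1.5],[0.4,0.1,-3.5],[0.6,0.2,-5.5],[0.7,0.2,-7.2],[0.7,0.2,-7.7]], turn=[[0.001,0.08,0],[0.003,0.16,0],[0.004,0.24,0],[0.005,0.3,0],[0.005,0.3,0]], claw=[1,1,1,1,1])

```text
time: 9.0
tool_pos: [419.8, 317.0, 104.8]
tool_rot: [0.009, 0.988, 0.001, -0.152]
contact_force: [0.1, 0.0, -0.7]
grip_width: 85.5
```

Call:
step_arm(travel=[[0,0,0],[0,0,0]], turn=[[0,0,0],[0,0,0]], claw=[1,1])

```text
time: 9.17
tool_pos: [419.1, 318.2, 108.7]
tool_rot: [0.007, 0.989, 0.001, -0.148]
contact_force: [-0.2, -0.1, 0.1]
grip_width: 85.3
```

```bash
python3 look.py wrist w5
python3 - <<'E'
from h import *
from rig import manip
from scipy.spatial.transform import Rotation as R
c=np.load("pics/w5_c.npy",allow_pickle=True).item();d=np.load("pics/w5.npy");W=world(d,c)
im=cv2.imread("pics/w5.png");hsv=cv2.cvtColor(im,cv2.COLOR_BGR2HSV)
st=manip.get_state();T=R.from_quat(st["tool_rot"]).as_matrix()
L=(W-st["tool_pos"])@T
m=((hsv[...,1]>90)&(hsv[...,2]>60)&(d>60)&(abs(W[...,1]-317)<30)&(W[...,2]>28)&(W[...,2]<75)).astype(np.uint8)
n,l,s,ce=cv2.connectedComponentsWithStats(m);i=1+np.argmax(s[1:,4]);P=L[l==i]
print(ce[i],s[i,4],np.percentile(P,[.3,50,99.7],axis=0))
A=np.c_[P[:,:2],np.ones(len(P))];print(np.linalg.lstsq(A,P[:,2],rcond=None)[0])
print(cv2.minAreaRect(P[:,:2].astype(np.float32)))
E
```

```text
t 9.17 pos [419.1 318.2 108.7] ypsi 89.14 zax [-0.294  0.005 -0.956] F [-0.2 -0.1  0.1] w 85.3 J [ 0.37  0.59  1.49  0.12  1.34 -1.22]
[315.49713691 281.13729828] 7684 [[-91.93164741 -27.91420125  44.79259812]
 [-30.29939223   0.2534991   46.59003226]
 [  6.61169914  26.84748306  62.30838876]]
[-2.49010173e-03  4.51011169e-03  4.73539146e+01]
((-45.505584716796875, -0.34091949462890625), (55.68219757080078, 105.1261215209961), 89.5743637084961)
```

View pics/w5.png

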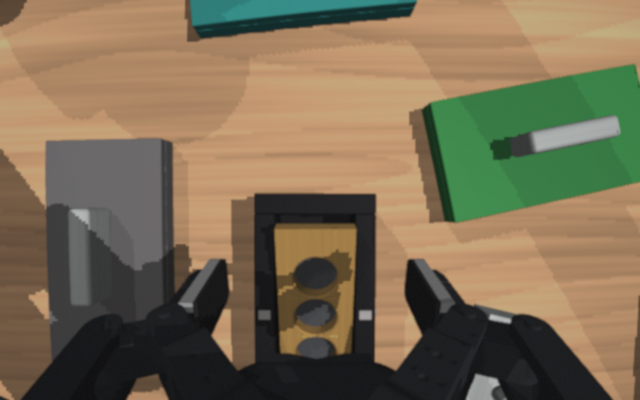

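Well aligned: plate normal matches the tool axis, lateral offset is about 0, and the plate end is 6.6 mm past the tool centre. Advance 41 mm along the tool axis and grip.

Call:
step_arm(travel=[[-0.5,0,-1.6],[-0.9,0,-2.9],[-1.15,0,-3.7],[-1.2,0,-3.9],[-1.2,0,-3.9]], turn=[[0,0,0],[0,0,0],[0,0,0],[0,0,0],[0,0,0]], claw=[1,1,1,1,1])

```text
time: 9.63
tool_pos: [406.7, 318.3, 69.8]
tool_rot: [0.007, 0.989, 0.001, -0.149]
contact_force: [0.6, -0.0, -0.2]
grip_width: 85.4
```

Call:
step_arm(travel=[[0,0,0],[0,0,0],[0,0,0],[0,0,0],[0,0,0]], turn=[[0,0,0],[0,0,0],[0,0,0],[0,0,0],[0,0,0]], claw=[0.4,-0.4,-1,-1,-1], grip_force=90)

```text
time: 10.05
tool_pos: [407.2, 318.2, 69.9]
tool_rot: [0.007, 0.989, 0.002, -0.149]
contact_force: [0.6, -0.4, 5.5]
grip_width: 46.6
```

```bash
python3 look.py wrist w6;python3 look.py scene s6
python3 - <<'E'
import cv2
s=cv2.imread("pics/s6.png");cv2.imwrite("pics/s6c.png",cv2.resize(s[200:320,340:500],None,fx=4.5,fy=4.5,interpolation=cv2.INTER_CUBIC))
E
```

```text
t 10.05 pos [407.2 318.2  69.9] ypsi 89.14 zax [-0.294  0.005 -0.956] F [ 0.6 -0.4  5.5] w 46.6 J [ 0.38  0.62  1.55  0.12  1.25 -1.23]
t 10.1 pos [407.2 318.2  69.9] ypsi 89.14 zax [-0.294  0.005 -0.956] F [ 0.8 -0.5  5.7] w 46.6 J [ 0.38  0.62  1.55  0.12  1.25 -1.23]
```

View pics/w6.png

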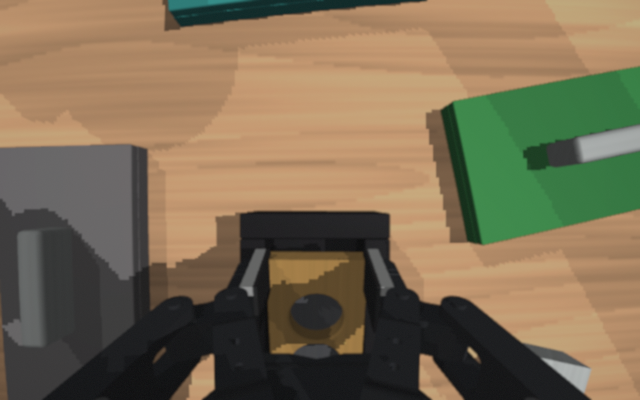

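View pics/s6c.png

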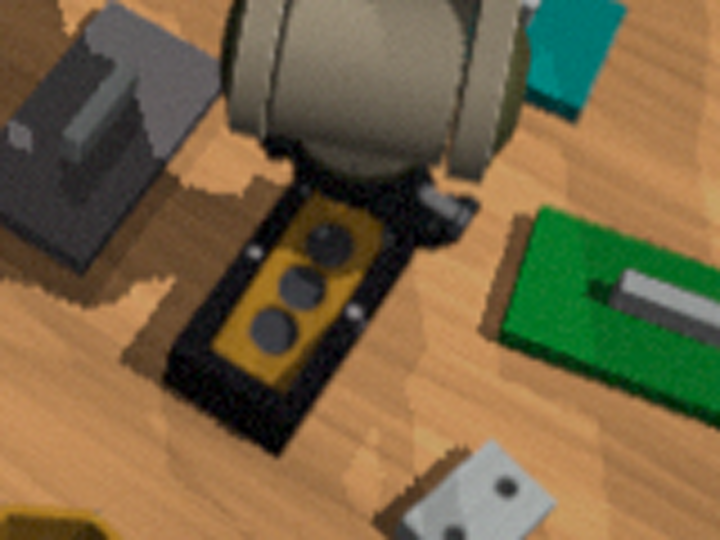

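Plate gripped: width reading 46.6 mm (a bit under 50, the pads flex), jaws on both sides at px (255,275) and (380,275). Lift slowly along the plate normal.

Call:
step_arm(travel=[[0.06,0,0.2],[0.15,0,0.5],[0.25,0,0.9],[0.4,0,1.3],[0.5,0,1.7]], turn=[[0,0,0],[0,0,0],[0,0,0],[0,0,0],[0,0,0]], claw=[-1,-1,-1,-1,-1])

```text
time: 10.57
tool_pos: [411.7, 318.0, 86.5]
tool_rot: [0.007, 0.989, 0.001, -0.15]
contact_force: [0.6, 0.6, -3.7]
grip_width: 46.0
```

Call:
step_arm(travel=[[0.15,0,0.5],[0.3,0,1],[0.45,0,1.5],[0.6,0,2],[0.75,0,2.5]], turn=[[0,0,0],[0,0,0],[0,0,0],[0,0,0],[0,0,0]], claw=[-1,-1,-1,-1,-1])

```text
time: 10.98
tool_pos: [418.9, 318.1, 111.5]
tool_rot: [0.007, 0.989, 0.001, -0.15]
contact_force: [-0.1, -0.2, -4.0]
grip_width: 46.6
```

```bash
cat > hand.py <<'E'
import sys
from h import *
from rig import manip
from scipy.spatial.transform import Rotation as R
o=sys.argv[1];st=manip.get_state();T=R.from_quat(st["tool_rot"]).as_matrix()
c=np.load(f"pics/{o}_c.npy",allow_pickle=True).item();d=np.load(f"pics/{o}.npy");W=world(d,c)
hsv=cv2.cvtColor(cv2.imread(f"pics/{o}.png"),cv2.COLOR_BGR2HSV)
L=(W-st["tool_pos"])@T
m=((hsv[...,1]>90)&(hsv[...,2]>50)&(d>60)&(abs(L[...,1])<27)&(L[...,0]<30)&(L[...,2]<45)&(L[...,2]>-30)).astype(np.uint8)
n,l,s,ce=cv2.connectedComponentsWithStats(m);i=1+np.argmax(s[1:,4]);P=L[l==i]
print(ce[i],s[i,4],np.round(np.percentile(P,[.3,50,99.7],axis=0),1).tolist())
A=np.c_[P[:,:2],np.ones(len(P))];print(np.linalg.lstsq(A,P[:,2],rcond=None)[0])
E
python3 look.py wrist w7;python3 hand.py w7; python3 look.py scene s7
python3 - <<'E'
import cv2
s=cv2.imread("pics/s7.png");cv2.imwrite("pics/s7c.png",cv2.resize(s[170:320,310:510],None,fx=3.8,fy=3.8,interpolation=cv2.INTER_CUBIC))
E
```

```text
t 10.98 pos [418.9 318.1 111.5] ypsi 89.16 zax [-0.297  0.004 -0.955] F [-0.1 -0.2 -4. ] w 46.6 J [ 0.37  0.59  1.49  0.12  1.35 -1.22]
[316.09385577 295.74004166] 7682 [[-65.0, -24.4, 5.9], [-11.3, 0.2, 10.1], [8.8, 25.1, 24.1]]
[-1.20880690e-01  4.18249842e-03  8.84796213e+00]
t 11.03 pos [420.2 318.3 112.7] ypsi 89.14 zax [-0.293  0.006 -0.956] F [ 1.3  0.7 -1.8] w 46.5 J [ 0.37  0.58  1.48  0.12  1.35 -1.22]
```

View pics/s7c.png

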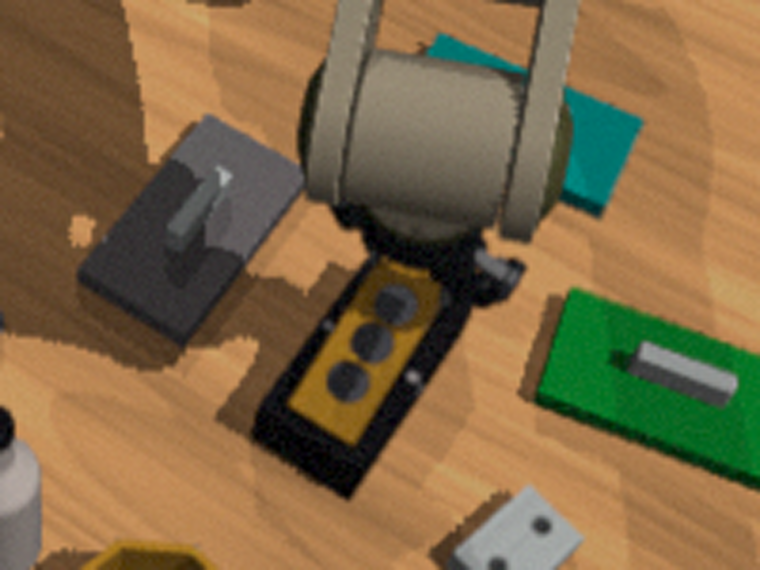

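View pics/w7.png

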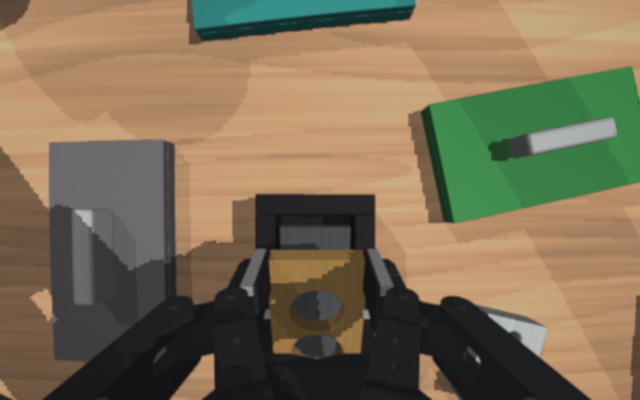

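```bash
cat >> hand.py <<'E'
# robust fit, restrict to plausible region
Q=P.copy()
for _ in range(6):
    A=np.c_[Q[:,:2],np.ones(len(Q))];k=np.linalg.lstsq(A,Q[:,2],rcond=None)[0]
    r=P[:,2]-np.c_[P[:,:2],np.ones(len(P))]@k;Q=P[abs(r)<1.5+3*(_<2)]
print("robust",len(Q),np.round(k,4),"rms",np.round(np.std(r[abs(r)<1.5]),2),np.round(np.percentile(Q,[.3,99.7],axis=0),1).tolist())
# plate edges in y and yaw
for a in range(-35,10,6):
    b=Q[abs(Q[:,0]-a)<3]
    if len(b):print(a,np.round([b[:,1].min(),b[:,1].max(),np.median(b[:,2])],1))
E
python3 hand.py w7
```

```text
[316.09385577 295.74004166] 7682 [[-64.7, -24.4, 5.6], [-11.0, 0.2, 9.8], [9.1, 25.1, 23.9]]
[-1.21881743e-01  4.48265724e-03  8.62862981e+00]
robust 6272 [-1.2690e-01  4.1000e-03  7.6234e+00] rms 0.53 [[-56.1, -24.4, 5.8], [8.3, 25.1, 15.3]]
-35 [-24.6  25.   12.2]
-29 [-24.4  25.1  11.3]
-23 [-24.6  25.5  10.4]
-17 [-24.5  25.5   9.7]
-11 [-23.5  24.5   9. ]
-5 [-23.1  23.9   8.2]
1 [-23.1  23.9   7.5]
7 [-22.9  23.7   6.9]
```

Held (F≈−4 N), but the plate has drooped about 0.127 rad further in the pads. I'll raise the grip to 120 N and level slowly.

Call:
step_arm(travel=[[0,0,0],[0,0,0.3],[0,0,0.8],[0,0,1.4],[0,0,2]], turn=[[0,0,0],[-0.001,-0.04,0],[-0.002,-0.1,0],[-0.003,-0.16,0],[-0.004,-0.22,0]], claw=[-1,-1,-1,-1,-1], grip_force=120)

```text
time: 11.5
tool_pos: [419.5, 318.1, 131.5]
tool_rot: [0.008, 0.999, 0.0, -0.038]
contact_force: [-0.0, 0.3, -4.4]
grip_width: 45.4
```

Call:
step_arm(travel=[[0,0,0.4],[0,0,0.8],[0,0,1],[0,0,1],[0,0,1]], turn=[[-0.001,-0.06,0],[-0.002,-0.12,0],[-0.003,-0.17,0],[-0.003,-0.2,0],[-0.003,-0.21,0]], claw=[-1,-1,-1,-1,-1])

```text
time: 11.92
tool_pos: [418.7, 318.2, 141.5]
tool_rot: [0.007, 0.998, -0.0, 0.066]
contact_force: [0.3, 0.6, -3.4]
grip_width: 45.3
```

```bash
python3 look.py wrist w8;python3 hand.py w8
```

```text
t 11.92 pos [418.7 318.2 141.5] ypsi 89.17 zax [ 0.131 -0.002 -0.991] F [ 0.3  0.6 -3.4] w 45.3 J [ 0.45  0.37  1.71 -0.07  0.94 -1.06]
[316.4374677  296.30956072] 7740 [[-63.7, -23.9, -22.0], [-11.9, 0.6, 8.3], [8.2, 25.6, 20.5]]
[-1.03299775e-01 -1.40159670e-03  6.83207661e+00]
robust 6281 [-9.9800e-02  3.6000e-03  6.3804e+00] rms 0.53 [[-56.2, -23.9, 4.8], [7.6, 25.6, 12.5]]
-35 [-24.   25.7   9.9]
-29 [-24.1  25.8   9.2]
-23 [-24.2  26.2   8.6]
-17 [-23.9  25.7   8. ]
-11 [-22.5  24.2   7.4]
-5 [-22.1  23.8   6.8]
1 [-21.9  23.8   6.2]
7 [-22.   23.6   5.9]
```

Call:
step_arm(travel=[[0.5,-1,0],[1.5,-3,0],[3.1,-5.6,0],[4.9,-8.6,0],[6.7,-11.8,0]], turn=[[0,0,-0.01],[0,0,-0.03],[0,0,-0.06],[0,0,-0.1],[0,0,-0.14]], claw=[-1,-1,-1,-1,-1])

```text
time: 12.38
tool_pos: [487.2, 198.4, 141.2]
tool_rot: [0.078, 0.995, -0.005, 0.064]
contact_force: [0.3, 0.4, -4.3]
grip_width: 45.1
```

Call:
step_arm(travel=[[1.8,-3.2,0],[3.6,-6.4,0],[5.4,-9.6,0],[7.1,-12.8,0],[8.6,-15.5,0]], turn=[[0,0,-0.04],[0,0,-0.08],[0,0,-0.12],[0,0,-0.16],[0,0,-0.19]], claw=[-1,-1,-1,-1,-1])

```text
time: 12.8
tool_pos: [573.2, 41.8, 141.1]
tool_rot: [0.173, 0.983, -0.011, 0.064]
contact_force: [-0.5, 0.1, -4.3]
grip_width: 45.2
```

Call:
step_arm(travel=[[0.9,-1.7,0],[1.5,-2.7,0],[1.7,-3.2,0],[1.7,-3.2,0],[1.7,-3.2,0]], turn=[[0,0,-0.015],[0,0.01,-0.025],[0.01,0.02,-0.028],[0.01,0.028,-0.028],[0.01,0.028,-0.028]], claw=[-1,-1,-1,-1,-1])

```text
time: 13.22
tool_pos: [589.1, 13.0, 141.0]
tool_rot: [0.185, 0.981, -0.009, 0.049]
contact_force: [0.4, 0.5, -3.3]
grip_width: 45.5
```

```bash
python3 look.py wrist w9;python3 hand.py w9; python3 look.py top t9; python3 look.py scene s9
python3 - <<'E'
from h import *
c=np.load("pics/t9_c.npy",allow_pickle=True).item();d=np.load("pics/t9.npy");W=world(d,c)
im=cv2.imread("pics/t9.png");hsv=cv2.cvtColor(im,cv2.COLOR_BGR2HSV)
cv2.imwrite("pics/t9c.png",cv2.resize(im[80:240,220:420],None,fx=3.8,fy=3.8,interpolation=cv2.INTER_CUBIC))
E
```

```text
t 13.22 pos [589.1  13.  141. ] ypsi 68.62 zax [ 0.092 -0.036 -0.995] F [ 0.4  0.5 -3.3] w 45.5 J [-0.17  0.5   1.51 -0.02  1.03 -1.35]
[316.27836691 296.05090138] 7544 [[-64.2, -24.5, 4.8], [-12.2, 0.1, 8.5], [8.2, 25.0, 21.0]]
[-9.64839160e-02  3.77552404e-03  7.51662845e+00]
robust 6243 [-1.0110e-01  3.2000e-03  6.5902e+00] rms 0.53 [[-56.3, -24.6, 4.9], [7.5, 25.1, 12.9]]
-35 [-24.7  25.2  10.2]
-29 [-24.8  25.6   9.5]
-23 [-24.8  25.6   8.9]
-17 [-24.6  25.2   8.2]
-11 [-22.6  23.3   7.6]
-5 [-22.7  23.2   7.1]
1 [-22.6  23.2   6.4]
7 [-22.4  23.    6.1]
t 13.27 pos [589.   13.5 141.1] ypsi 68.66 zax [ 0.092 -0.037 -0.995] F [ 0.5 -0.4 -3.8] w 45.2 J [-0.17  0.5   1.51 -0.02  1.03 -1.35]
t 13.32 pos [588.9  13.8 141.2] ypsi 68.69 zax [ 0.093 -0.037 -0.995] F [ 0.2  0.8 -4. ] w 45.6 J [-0.17  0.5   1.51 -0.02  1.03 -1.35]
```

View pics/t9c.png

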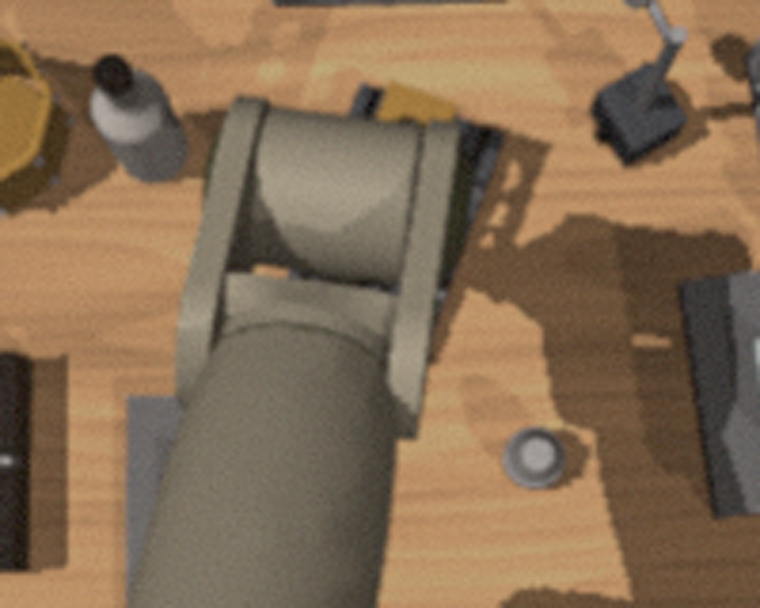

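View pics/w9.png

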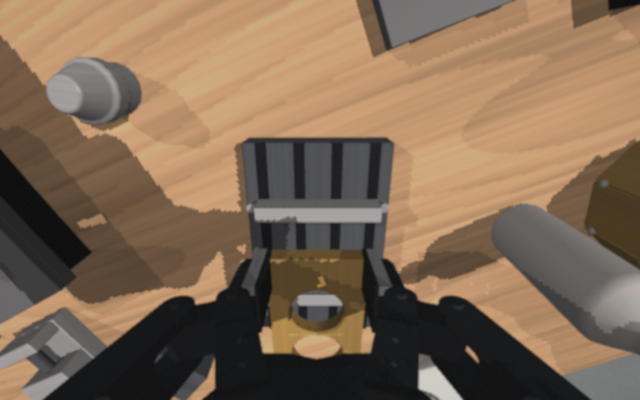

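View pics/s9.png

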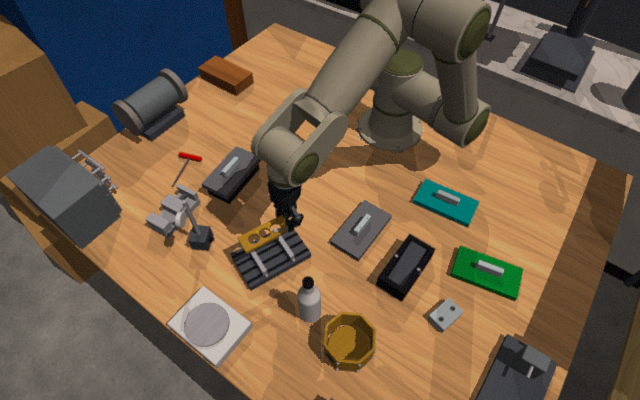

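Plate is level over the bed (scene px (262,235)), near bar visible at wrist px (318,211). Computing the final offset.

Run:
```python
from h import *
from rig import manip
from scipy.spatial.transform import Rotation as R
o="w9";c=np.load(f"pics/{o}_c.npy",allow_pickle=True).item();d=np.load(f"pics/{o}.npy");W=world(d,c);z=W[...,2]
hsv=cv2.cvtColor(cv2.imread(f"pics/{o}.png"),cv2.COLOR_BGR2HSV)
v,u=np.mgrid[:400,:640]
m=((z>40)&(z<50)&(v>190)&(v<240)&(hsv[...,1]<60)&(u>235)&(u<400)&(d>50)).astype(np.uint8)
n,l,s,ce=cv2.connectedComponentsWithStats(m)
for i in range(1,n):
    if s[i,4]>300:print("bar",ce[i],s[i,4],cv2.minAreaRect(W[l==i][:,:2].astype(np.float32)),np.median(z[l==i]))
m=((z>18)&(z<30)&(v>130)&(v<245)&(u>235)&(u<400)&(d>50)).astype(np.uint8)
n,l,s,ce=cv2.connectedComponentsWithStats(m)
for i in range(1,n):
    if s[i,4]>3000:print("bed",ce[i],s[i,4],cv2.minAreaRect(W[l==i][:,:2].astype(np.float32)),np.median(z[l==i]))
# plate in world
st=manip.get_state();T=R.from_quat(st["tool_rot"]).as_matrix();L=(W-st["tool_pos"])@T
m=((hsv[...,1]>90)&(hsv[...,2]>50)&(d>60)&(abs(L[...,1])<28)&(L[...,0]<30)&(abs(L[...,2]-6.6+.1*L[...,0])<2)).astype(np.uint8)
n,l,s,ce=cv2.connectedComponentsWithStats(m);i=1+np.argmax(s[1:,4]);P=W[l==i]
ps=np.radians(-21.4);a=np.array([np.cos(ps),np.sin(ps)]);b=np.array([-a[1],a[0]])
q=P[:,:2]-[641,-7];t=q@a;w=q@b
print("plate z",np.median(P[:,2]),"t range",np.percentile(t,[0,.3,99.7]))
for k in range(-65,5,8):
    g=w[abs(t-k)<4]
    if len(g)>20:print(k,len(g),np.round([g.min(),g.max(),np.median(P[abs(t-k)<4,2])],1))
```

```text
bar [317.76838966 213.56759443] 2012 ((600.9832763671875, 10.117328643798828), (100.16342163085938, 12.710954666137695), 68.46744537353516) 44.05804633882696
bed [317.73394571 187.41459782] 12084 ((594.8629150390625, 12.339302062988281), (120.6584243774414, 91.8324203491211), 68.66600036621094) 24.383963411582073
plate z 134.52094380218128 t range [-63.23927922 -62.79646225   1.36342589]
-65 395 [-22.3  23.1 134.2]
-57 1254 [-22.6  23.3 134.6]
-49 1192 [-22.6  23.2 134.6]
-41 769 [-23.8  24.6 134.5]
-33 506 [-24.7  25.7 134.6]
-25 468 [-24.7  25.2 134.5]
-17 775 [-24.6  25.3 134.4]
-9 625 [-24.7  25.3 134.5]
-1 330 [-24.6  25.4 134.5]
```

Call:
step_arm(travel=[[-0.1,0.05,-1],[-0.2,0.15,-2.5],[-0.2,0.15,-4.2],[-0.2,0.15,-5.6],[-0.2,0.15,-6.5]], turn=[[0,0,0],[0,0,0],[0,0,0],[0,0,0],[0,0,0]], claw=[-1,-1,-1,-1,-1])

```text
time: 13.78
tool_pos: [586.1, 15.3, 74.2]
tool_rot: [0.185, 0.982, -0.01, 0.048]
contact_force: [-0.4, 0.5, -3.7]
grip_width: 45.3
```

Call:
step_arm(travel=[[0,0,-0.4],[0,0,-0.8],[0,0,-1.1],[0,0,-1.3],[0,0,-1.3]], turn=[[0,0,0],[0,0,0],[0,0,0],[0,0,0],[0,0,0]], claw=[-1,-1,-1,-1,-1])

```text
time: 14.2
tool_pos: [587.3, 14.6, 63.3]
tool_rot: [0.185, 0.981, -0.01, 0.049]
contact_force: [-0.3, 0.6, -3.0]
grip_width: 45.1
```

```bash
python3 look.py wrist w10;python3 hand.py w10;python3 look.py scene s10
python3 - <<'E'
import cv2
s=cv2.imread("pics/s10.png");cv2.imwrite("pics/s10c.png",cv2.resize(s[190:310,190:350],None,fx=4.8,fy=4.8,interpolation=cv2.INTER_CUBIC))
E
```

```text
t 14.2 pos [587.3  14.6  63.3] ypsi 68.64 zax [ 0.093 -0.037 -0.995] F [-0.3  0.6 -3. ] w 45.1 J [-0.17  0.6   1.58 -0.03  0.86 -1.35]
[316.25299635 295.8156592 ] 7676 [[-63.6, -24.1, 4.7], [-11.8, 0.5, 8.7], [8.6, 25.4, 42.7]]
[-1.03472575e-01  4.82016540e-03  7.72129710e+00]
robust 6265 [-1.0110e-01  2.9000e-03  6.7478e+00] rms 0.53 [[-55.9, -24.1, 5.1], [7.9, 25.5, 13.0]]
-35 [-24.3  25.7  10.4]
-29 [-24.4  25.5   9.6]
-23 [-24.3  25.9   9. ]
-17 [-24.1  25.6   8.4]
-11 [-22.6  24.2   7.8]
-5 [-22.1  23.6   7.2]
1 [-22.2  23.6   6.6]
7 [-22.1  23.6   6.3]
t 14.25 pos [587.4  14.6  63.6] ypsi 68.64 zax [ 0.094 -0.037 -0.995] F [ 0.5  0.1 -3.6] w 45.3 J [-0.17  0.6   1.57 -0.03  0.86 -1.35]
```

View pics/s10c.png

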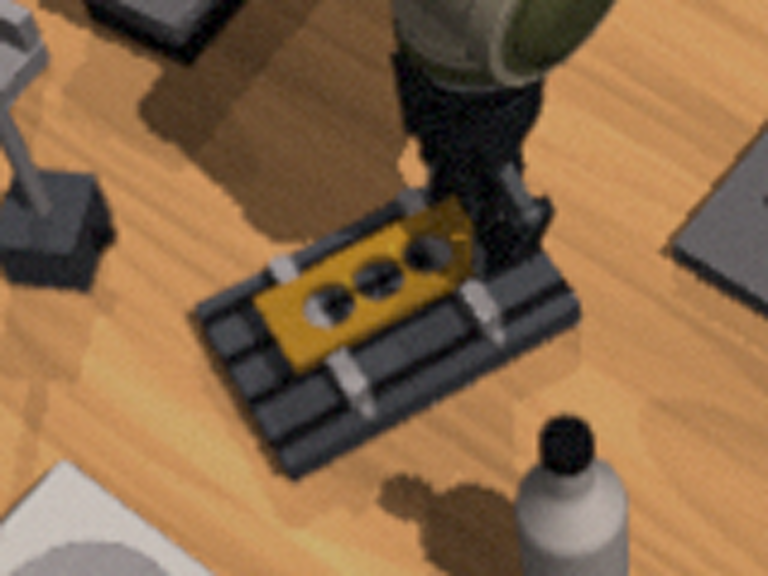

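Call:
step_arm(travel=[[0,0,-0.1],[0,0,-0.2],[0,0,-0.25],[0,0,-0.25]], turn=[[0,0,0],[0,0,0],[0,0,0],[0,0,0]], claw=[-1,-1,-1,-1])

```text
time: 14.63
tool_pos: [587.2, 14.6, 60.7]
tool_rot: [0.185, 0.981, -0.01, 0.049]
contact_force: [0.0, 0.4, -4.5]
grip_width: 45.0
```

Call:
step_arm(travel=[[0,0,-0.08],[0,0,-0.15],[0,0,-0.15]], turn=[[0,0,0],[0,0,0],[0,0,0]], claw=[-1,-1,-1])

```text
time: 14.88
tool_pos: [587.3, 14.6, 59.6]
tool_rot: [0.185, 0.981, -0.01, 0.049]
contact_force: [-2.4, 0.4, 0.1]
grip_width: 44.8
```

Contact is starting. One more small step down, then check.

Call:
step_arm(travel=[[0,0,-0.08],[0,0,-0.12],[0,0,-0.12]], turn=[[0,0,0],[0,0,0],[0,0,0]], claw=[-1,-1,-1])

```text
time: 15.13
tool_pos: [587.3, 14.6, 59.4]
tool_rot: [0.185, 0.981, -0.01, 0.049]
contact_force: [-7.4, 0.3, 11.2]
grip_width: 45.0
```

```bash
python3 look.py wrist w11;python3 hand.py w11
```

```text
t 15.13 pos [587.3  14.6  59.4] ypsi 68.65 zax [ 0.094 -0.037 -0.995] F [-7.4  0.3 11.2] w 45.0 J [-0.17  0.61  1.58 -0.03  0.86 -1.35]
[316.23234801 296.38117981] 7747 [[-77.8, -24.1, 4.6], [-12.2, 0.5, 8.0], [8.4, 25.4, 42.8]]
[-1.24526271e-01  4.64064074e-03  6.91406916e+00]
robust 6302 [-8.2300e-02  2.3000e-03  6.3859e+00] rms 0.53 [[-55.0, -24.1, 4.9], [7.9, 25.4, 11.6]]
-35 [-24.4  25.6   9.3]
-29 [-24.2  25.5   8.7]
-23 [-24.4  26.    8.2]
-17 [-23.8  25.6   7.7]
-11 [-22.7  24.2   7.2]
-5 [-22.2  23.6   6.8]
1 [-22.1  23.5   6.3]
7 [-22.2  23.5   5.9]
```

Near bar is in contact and the far end is very slightly up (0.02 rad). Back off 1 mm so it levels, then open.

Call:
step_arm(travel=[[0,0,0.1],[0,0,0.12],[0,0,0.12],[0,0,0.12]], turn=[[0,0,0],[0,0,0],[0,0,0],[0,0,0]], claw=[-1,-1,-1,-1], grip_force=40)

```text
time: 15.52
tool_pos: [587.3, 14.6, 59.5]
tool_rot: [0.185, 0.981, -0.01, 0.049]
contact_force: [-2.8, -0.3, 3.4]
grip_width: 45.2
```

Call:
step_arm(travel=[[0,0,0],[0,0,0],[0,0,0],[0,0,0],[0,0,0]], turn=[[0,0,0],[0,0,0],[0,0,0],[0,0,0],[0,0,0]], claw=[0.3,0.5,0.8,0.8,0.8])

```text
time: 15.93
tool_pos: [587.4, 14.5, 59.3]
tool_rot: [0.185, 0.981, -0.01, 0.049]
contact_force: [0.4, -0.5, 0.9]
grip_width: 76.7
```

Call:
step_arm(travel=[[0,0,0.5],[0,0,2],[0,0,5],[0,0,8],[0,0,11]], turn=[[0,0,0],[0,0,0],[0,0,0],[0,0,0],[0,0,0]], claw=[0.8,0.8,0.8,0.8,0.8])

```text
time: 16.35
tool_pos: [587.0, 14.6, 171.0]
tool_rot: [0.185, 0.981, -0.01, 0.049]
contact_force: [0.8, 0.4, 0.3]
grip_width: 77.3
```

Call:
step_arm(travel=[[-3,0.5,1],[-7,1,2],[-11,2,3],[-15,3,4],[-18,3.5,4]], turn=[[0,0,0],[0,0,0],[0,0,0],[0,0,0],[0,0,0]], claw=[0.8,0.8,0.8,0.8,0.8])

```text
time: 16.77
tool_pos: [405.3, 50.3, 210.8]
tool_rot: [0.185, 0.981, -0.009, 0.051]
contact_force: [-0.1, -0.0, 0.9]
grip_width: 77.2
```

Call:
step_arm(travel=[[-4,0,1],[-8,0,2],[-12,0,3],[-13,0,3],[-13,0,3]], turn=[[0,0,0],[0,0,0],[0,0,0],[0,0,0],[0,0,0]], claw=[0.8,0.8,0.8,0.8,0.8])

```text
time: 17.18
tool_pos: [275.8, 49.8, 240.3]
tool_rot: [0.185, 0.981, -0.01, 0.051]
contact_force: [1.2, 0.3, -1.4]
grip_width: 76.5
```

```bash
python3 look.py top t12; python3 look.py scene s12
python3 - <<'E'
from h import *
c=np.load("pics/t12_c.npy",allow_pickle=True).item();d=np.load("pics/t12.npy");W=world(d,c);z=W[...,2]
im=cv2.imread("pics/t12.png");hsv=cv2.cvtColor(im,cv2.COLOR_BGR2HSV)
m=((z>40)&(z<70)&(hsv[...,1]>100)&(abs(W[...,0]-641)<100)&(abs(W[...,1]+7)<90)).astype(np.uint8)
n,l,s,ce=cv2.connectedComponentsWithStats(m);i=1+np.argmax(s[1:,4])
cnt,_=cv2.findContours((l==i).astype(np.uint8),cv2.RETR_EXTERNAL,cv2.CHAIN_APPROX_NONE)
P=plane(cnt[0].reshape(-1,2),54,c)[:,:2].astype(np.float32);Q=W[l==i]
k=np.linalg.lstsq(np.c_[Q[:,:2],np.ones(len(Q))],Q[:,2],rcond=None)[0]
print(ce[i],s[i,4],cv2.minAreaRect(P),"z",np.median(Q[:,2]),"slope",k[:2])
a=cv2.resize(im[80:250,180:400],None,fx=3.5,fy=3.5,interpolation=cv2.INTER_CUBIC);cv2.imwrite("pics/t12c.png",a)
E
```

```text
t 17.18 pos [275.8  49.8 240.3] ypsi 68.62 zax [ 0.097 -0.038 -0.995] F [ 1.2  0.3 -1.4] w 76.5 J [-0.24 -0.33  2.15 -0.02  1.22 -1.43]
t 17.23 pos [277.1  49.6 240.1] ypsi 68.61 zax [ 0.096 -0.038 -0.995] F [-0.5 -0.2 -0.3] w 76.7 J [-0.24 -0.33  2.15 -0.02  1.22 -1.43]
[322.63529412 134.63529412] 595 ((641.1129760742188, -6.994407653808594), (50.97329330444336, 131.82290649414062), 68.48491668701172) z 53.848440939067906 slope [ 0.00585705 -0.00179416]
```

View pics/t12c.png

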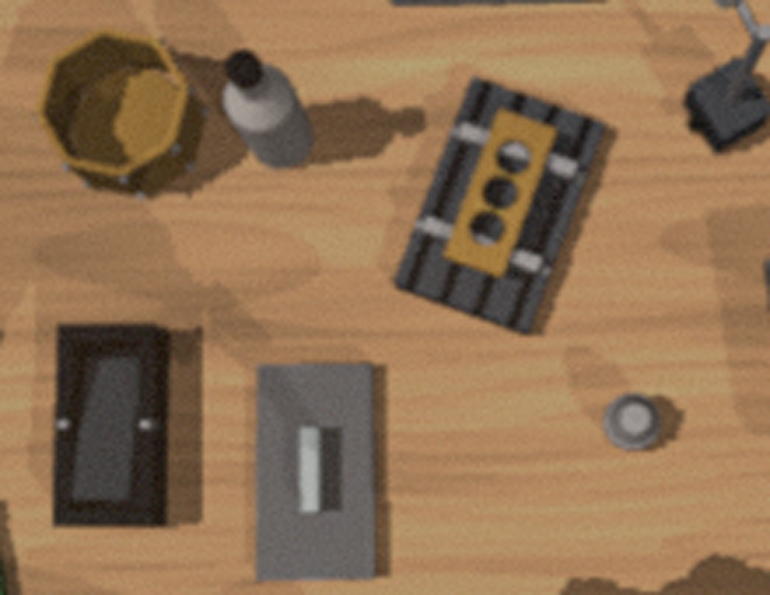

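View pics/s12.png

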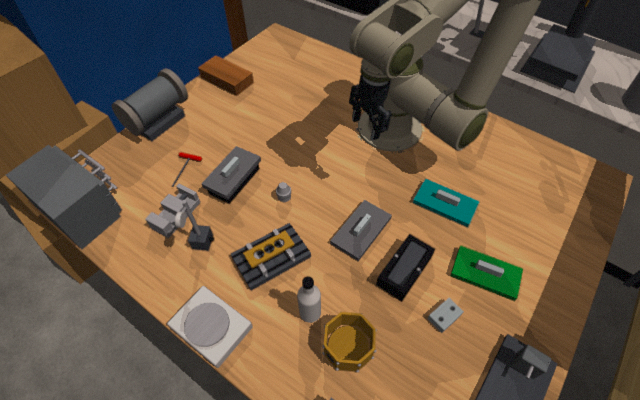

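The plate lies at (641.1,−7.0), with yaw −21.5° against the bed's −21.4°, flat, top z 53.8 (expected 54). The lid is flat on bare bench, and the arm is clear.

```bash
python3 -c "
from rig import manip
print(manip.job_done())"
```

```text
the job is handed in; nothing more can be done
None
```

The windowed plate now lies across both support bars on the drill bed, and I handed the job in at about 17 s of the 72 s allowed. No verdict was reported.

- **Finding the plate:** I opened the left case first and the windowed plate was in it. Its lid is set down flat and right way up on bare bench. I never opened the second case, so the blank plate and its lid were not touched.
- **Taking it out:** I pressed the +x end down to the stop, gripped the raised end across its width, lifted the plate out and laid it on the bars.
- **Plate position:** In the last top-view check the plate was about 0.2 mm from the measured bed centre and within about 0.1° of square. Its tilt was about 0.006 rad, with its top at 53.8 mm against the expected 54 mm.
- **Rest of the scene:** The lid's top had measured 19 mm against the expected 20 mm. The bystanders look unmoved in the last pictures, and the arm was clear of everything.

**Disagreements during the run:**
- The grip width read 45–47 mm on the 50 mm plate.
- The plate sagged about 0.1 rad in the pads, which I corrected by levelling the tool before placing it.
- The top and wrist cameras placed the bed about 2 mm apart, so I aimed between them.

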